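# Demould a bracket casting from under the bench magnifier

## Task

The bench magnifier stands over the slanted casting mould. Swing it round to either side until it reaches its stop, then draw the bracket casting squarely out of the mould cavity without forcing it against the mould or the magnifier, and set it down gently, flat on its base with the rib up, in the empty bay of the black tray next to the finished casting. Leave the magnifier swung aside and do not disturb the finished casting or the other things on the bench.

Things in the scene. Friction and masses are not known exactly. Their poses are not given: they have to be found in the camera images.
- casting: Grey cast bracket lying in the mould cavity, an upside-down T: base plate 70 (x) x 110 (y) x 22 mm high, and on it a central upright rib 16 mm thick (x), 90 mm long (y), 40 mm tall, so 62 mm high in all. Origin: centre of the underside of the base; z points up through the rib, which at the start is square to the mould's slanted face. About 0.25 kg. Grip it across the 16 mm rib.
- finished_casting: An identical bracket that already lies, rib up, in the other bay of the tray. Same origin and axes.
- mould: Fixed dark steel stand, base plate 190 (x, from -115 to +75) x 200 mm (y), 12 mm thick, that carries the aluminium mould block and, on a 22 mm post at x = -85 mm, the magnifier. Origin on the bench under the middle of the mould block, z vertical. The mould's slanted face looks up and towards this frame's +x, which is roughly away from the robot; the post stands on the robot's side.
- cavity (a point): Centre of the floor of the mould cavity. Its axes are the mould's: z square out of the slanted face (30 degrees from vertical, leaning to the stand's +x), x down the slope, y level. The cavity is 75 (x) x 115 (y) mm and 20 mm deep; the block is 124 (x) x 170 (y) x 45 mm thick, its face at z = +20 mm here. The casting sits in it with 2.5 mm play on each side, its x and y along these.
- magnifier (a joint): Angle of the magnifier arm about its vertical hinge (rad). At 0 it points along the stand's +x, right over the mould; positive swings its lens towards the stand's +y. Stops at -1.6 and +1.6; it stays where it is left by friction (about 0.25 N m).
- magnifier_handle (a point): Middle of the upright black grip on the magnifier arm, 18 mm diameter, 50 mm tall (28 mm below this point to 22 mm above), 80 mm from the hinge axis, about 210 mm above the bench. It stands on the white arm, 18 mm wide and 14 mm high, whose top lies 28 mm below this point.
- magnifier_hinge (a point): Point on the vertical hinge axis of the magnifier, at the height of the handle point.
- tray: Fixed black tray 162 (x) x 226 (y) mm, walls and middle divider 6 mm thick and 36 mm high, floor 6 mm thick. Two bays side by side in y, each 150 (x) x 104 (y) mm inside. Origin: centre of the underside.
- free_bay (a point): Centre of the floor of the empty bay, the one on the tray's +y side; axes those of the tray. The casting goes in with its length along the tray's x.
- collar: Bystander: short black tube (lens collar) standing on end, 84 mm across, 55 mm high, origin under its centre.
- carton: Bystander: small cardboard carton 70 x 100 x 45 mm high, origin under its centre.
- release_bottle: Bystander: white bottle, 60 mm across, 150 mm high, origin under its centre.
- screwdriver: Bystander: screwdriver 180 mm long lying on the bench.
- brush: Bystander: brush 180 mm long lying on the bench.
- enclosure: Bystander: white metal box 70 x 110 x 50 mm high, origin under its centre.
- magnifier_lens (a point): Centre of the clear round lens in its white frame at the end of the magnifier arm, 118 mm across and 14 mm thick, 145 mm from the hinge axis; its underside lies 168 mm above the bench.
Things that resemble listed ones, but are neither listed nor needed, are in the scene too. Leave any green or purple look-alike of the casting alone.

How it is judged:
On the way, in this order (a step that is already met when the one before it is completed fails the run):
1. the magnifier is swung aside to within 0.3 rad of either stop while the casting still sits in the cavity ((value of joint magnifier above 1.3 rad or value of joint magnifier below -1.3 rad) and z of casting in the frame of cavity below 0.01 m), for 0.2 s.
2. the casting is out of the cavity, more than 30 mm off its floor, with the magnifier still aside ((value of joint magnifier above 1.3 rad or value of joint magnifier below -1.3 rad) and z of casting in the frame of cavity above 0.03 m), for 0.2 s.
At the end, for the whole second after the job is handed in: The casting lies at rest flat on the floor of the empty bay (its origin within 30 mm lengthwise and 22 mm crosswise of the bay's centre and 5 mm of the floor, rib up within 0.08 rad), and the magnifier is still swung aside to within 0.3 rad of a stop (x of casting in the frame of free_bay between -0.03 and 0.03 m and y of casting in the frame of free_bay between -0.022 and 0.022 m and z of casting in the frame of free_bay between -0.004 and 0.005 m and angle between casting's own z axis and vertical below 0.08 rad and linear speed of casting below 0.02 m/s and (value of joint magnifier above 1.3 rad or value of joint magnifier below -1.3 rad)); the robot touches nothing.
It fails at once if the casting is forced against the mould, its stand or the magnifier (more than 60 N) (contact force between casting and mould above 60 N).
It fails at once if the casting is dropped or thrown into the tray (faster than 0.45 m/s within 20 mm of its floor) (z of casting in the frame of free_bay below 0.02 m and horizontal distance between casting and tray below 0.14 m and linear speed of casting above 0.45 m/s).
It fails at once if the finished casting is shifted by more than 20 mm or tipped (distance of finished_casting from where it was at the start of the episode above 0.02 m or angle between finished_casting's own z axis and vertical above 0.3 rad).
It fails at once if another thing on the bench is shifted by more than 30 mm or knocked over (distance of any of collar, carton, release_bottle, screwdriver, brush, enclosure from where it was at the start of the episode above 0.03 m or angle between any of collar, release_bottle's own z axis and vertical above 0.5 rad).
It also fails if it takes over 56 s, if anything falls off the work surface, if the arm or the gripper's body presses on something with over 40 N, if the wrist force passes 120 N, or if a joint passes its speed limit or range.

## Robot

A 6-joint arm with a two-finger parallel gripper is mounted at the origin on the work surface. World frame = base frame: x ahead of the robot, y to its left, z up, the work surface at z = 0. Lengths are in m, angles in rad, forces in N, time in s.
With the tool pointing down it reaches from about 0.375 to 0.975 m from the base axis. Payload 3.8 kg.
Tool frame: the origin (TCP) lies on the mounting face of the last link; the fingertips stand 173 mm ahead of it and the grasp point (between the pads) lies 155 mm ahead of it; z points along the fingers, y is the line along which they close (so a half turn about z gives the same grasp; the last joint's range is limited). The gripper opens to 85 mm and grips with 20 to 120 N. Pads are 22 mm wide; open, the fingers measure 114 mm over their backs; the gripper's body (76 mm by 85 mm) begins 54 mm behind the grasp point. The pads swing forward as they close: fully open they stand 13 mm farther back than shut.
Start: joints at [1.217, 0.264, 1.604, -0, 1.274, -0.037], TCP at [0.21, 0.641, 0.405] pointing down, gripper open.
Joint ranges: [-2.63, 2.63], [-0.94, 2.18], [0.31, 2.57], [-1.31, 4.45], [0, 2.66], [-2.55, 2.55]. Speed limits (rad/s): [2.57, 2.57, 3.14, 3.14, 3.14, 3.14].

## Interface

Orientations are given as [roll, pitch, yaw] about the fixed x, y, z axes, in that order (R = Rz(yaw) Ry(pitch) Rx(roll)).
In Python, from rig import ctrl gives the robot as it stands.
- The arm moves only by the tool move_arm, never from a script. Its arguments are lists of equal length, an entry for each row: "dp": the shift along the tool's x, y, z in mm, a list of three; "dr": the turn, a rotation vector about the tool's x, y, z in rad, a list of three. A call has 1 to 12 rows; each row is the pose to reach, as a shift and turn from the pose commanded when the call began, along the tool's axes at that moment; what a row does not reach only later rows make up. A row lasts 1/10 s, in which the tool goes at most 50 mm and 8.59 degrees, less where a joint would pass 70% of its speed; a pose out of reach is approached as far as the arm can. A call with a gripper value outside its range is refused whole. "hand" is the opening, from -1 (shut) to 1 (fully open), set as the call begins (left out, the last holds). The fingers move at their own pace and stop on an object; "grip_force" is the grip in N (left out, the last holds). Time passes only in rows, so rows that repeat a pose let the fingers close. It gives the time, the measured TCP pose, the force, the opening and the grip force at its end, in the units of the state.
- ctrl.sense(): the state, without advancing time (a new reading comes with each control period).
- ctrl.camera(name): name is "scene" or "side" or "wrist"; returns a dict with "frame" (384x512x3 uint8, blue, green, red), "z_map" (384x512 float32, m along the optical axis (not along the pixel's ray), 0 where there is no reading), "K" (3x3 intrinsics, pixels), "R" (3x3) and "t" (3): a world point X has camera coordinates R X + t. Camera axes: x right, y down, z forward; pixel columns grow to the right and rows downward; lengths in m; the calibration is good to about 2 mm. A picture is of the moment at which its call begins.
- ctrl.hand_in(): hands the job in; it is judged then, once.
The state is a dict: "time_s": time; "joints": joint angles; "qd": joint speeds; "effort": joint torques, N m; "tcp_pos": TCP position; "ee_rot": TCP orientation; "ft_force": force on the tool from outside, world axes, zero at the start; "torque": the same for the moment, N m; "width": finger opening in m; "finger_force": force on a finger pad.
Only numpy, scipy, OpenCV 4.12 (cv2) and the standard library are available. Lean on these libraries where they do the work, as an engineer would, in place of code of your own. Each camera call takes 0.05 s, during which the arm holds its last target. There are 200 camera calls.

## Working session

There is one attempt and no reset: what is moved stays moved. The work goes in short steps, Python scripts to look and compute and a tool call to move; the robot and the scene stay as the last step left them, time stands still between calls to the robot, and variables do not carry over. Pictures are saved under pics/ and viewed, at most 10 in all, crops included, and the job is handed in when it is done.

Besides the shell and the picture viewer there is one more tool, called as name(argument=value, ...), one argument or row to a line, values as JSON. move_arm: Moves the arm, as the interface text tells. Its arguments: {"type":"object","properties":{"dp":{"type":"array"},"dr":{"type":"array"},"hand":{"type":"number"},"grip_force":{"type":"number"}},"required":["dp","dr"]}

```bash
mkdir -p pics; ls; cat > h.py <<'E'
import numpy as np,cv2,pickle
from rig import ctrl
from scipy.spatial.transform import Rotation as Ro
def grab(name,tag):
    c=ctrl.camera(name); pickle.dump(c,open(f'{tag}.pkl','wb')); cv2.imwrite(f'pics/{tag}.png',c['frame']); return c
def load(tag): return pickle.load(open(f'{tag}.pkl','rb'))
def pts(c):
    h,w=c['z_map'].shape; u,v=np.meshgrid(np.arange(w),np.arange(h)); z=c['z_map']
    K=np.array(c['K']); P=np.stack([(u-K[0,2])/K[0,0]*z,(v-K[1,2])/K[1,1]*z,z],-1)
    return (P-np.array(c['t']).ravel())@np.array(c['R'])   # R^T (P - t)
def proj(c,X):
    p=np.array(c['R'])@np.array(X)+np.array(c['t']).ravel(); p=np.array(c['K'])@p; return p[:2]/p[2]
def ray(c,u,v,z):
    R=np.array(c['R']); o=-R.T@np.array(c['t']).ravel(); d=R.T@np.linalg.inv(c['K'])@np.array([u,v,1.]); return o+d*(z-o[2])/d[2]
E
python3 - <<'E'
from h import *
for n in('scene','side'):
    c=grab(n,n+'0'); print(n,-np.array(c['R']).T@np.array(c['t']).ravel(),np.array(c['R'])[2],c['K'][0][0])
a=np.hstack([cv2.imread('pics/scene0.png'),cv2.imread('pics/side0.png')]);
s=ctrl.sense();print(s)
E
```

```text
pics
scene [1.57348224 0.44528049 1.06621881] [-0.73094741 -0.30354032 -0.61121123] 440.09148548260134
side [-0.22869775 -0.79768571  0.79028338] [ 0.57521885  0.64296187 -0.50569093] 377.0529795514373
{'time_s': 0.1, 'joints': array([ 1.21710908e+00,  2.64757011e-01,  1.60522373e+00, -4.82421302e-05,
        1.27374895e+00, -3.69008627e-02]), 'qd': array([ 0.00157086, -0.00031335, -0.00227219,  0.00135317, -0.00245929,
       -0.00039857]), 'effort': array([ 5.71923993e-04, -5.16703498e+01, -3.68592525e+01, -6.84127417e-05,
        6.15999030e-03, -4.16025955e-05]), 'tcp_pos': array([0.21017806, 0.64112759, 0.4034402 ]), 'ee_rot': array([-3.13945537e+00, -3.27728761e-05,  2.82482041e+00]), 'ft_force': array([-0.77877402,  0.58181182, -0.41950594]), 'torque': array([-0.03646315, -0.00923725,  0.02825226]), 'finger_force': 0.0, 'width': 0.08527311258507955}
```

View pics/scene0.png

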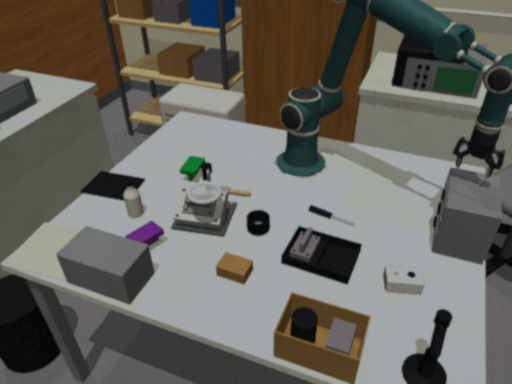

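View pics/side0.png

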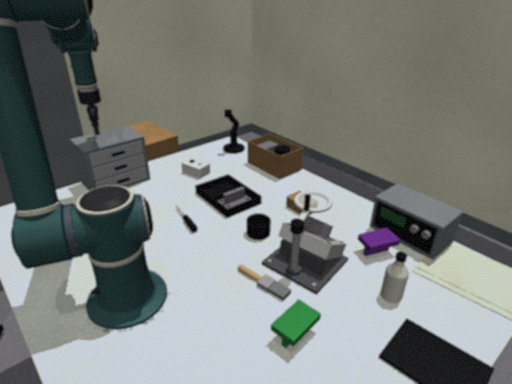

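The scene view shows the mould stand with the magnifier over it (205,207), and the black tray (322,253) with the finished casting in its left bay (306,245). The side view shows the mould at (305,255), its post at (297,250), the handle at (307,203) and the lens at (316,202).

Things that could be taken for the casting, as scene pixels:
- green look-alike (193,168)
- purple look-alike (147,232)
- finished casting in the tray (306,245)
- grey casting in the mould (205,207), which is the one I choose

Next I measure coarse positions and make one close crop.

```bash
python3 - <<'E'
from h import *
s=load('scene0');d=load('side0');ps=pts(s);pd=pts(d)
for u,v in[(205,207),(205,192),(258,222),(322,253),(306,240),(235,268),(133,205),(193,168),(180,222),(232,228),(208,172)]: print('scene',u,v,ps[v,u].round(3))
for u,v in[(307,203),(297,228),(316,202),(320,235),(258,225),(228,195),(345,262),(265,262),(295,240)]: print('side',u,v,pd[v,u].round(3))
a=cv2.resize(s['frame'][150:290,150:370],None,fx=3,fy=3,interpolation=cv2.INTER_CUBIC)[:,:660]
b=cv2.resize(d['frame'][160:300,180:400],None,fx=3,fy=3,interpolation=cv2.INTER_CUBIC)
m=cv2.resize(np.vstack([a,b]),(470,600));cv2.imwrite('pics/crop0.png',m)
# white-ish tray etc: dark mask contour
E
```

```text
scene 205 207 [ 0.532 -0.184  0.093]
scene 205 192 [ 0.551 -0.167  0.176]
scene 258 222 [ 0.439 -0.022 -0.001]
scene 322 253 [0.532 0.245 0.023]
scene 306 240 [0.534 0.188 0.065]
scene 235 268 [0.717 0.013 0.044]
scene 133 205 [ 0.582 -0.458  0.059]
scene 193 168 [ 0.291 -0.367  0.061]
scene 180 222 [ 0.571 -0.271  0.026]
scene 232 228 [ 0.508 -0.095  0.002]
scene 208 172 [ 0.442 -0.211  0.177]
side 307 203 [ 0.483 -0.206  0.211]
side 297 228 [ 0.406 -0.243  0.18 ]
side 316 202 [ 0.548 -0.187  0.179]
side 320 235 [ 0.525 -0.233  0.092]
side 258 225 [0.494 0.018 0.006]
side 228 195 [0.482 0.174 0.063]
side 345 262 [ 0.575 -0.303  0.003]
side 265 262 [ 0.375 -0.151  0.015]
side 295 240 [ 0.407 -0.238  0.135]
```

View pics/crop0.png

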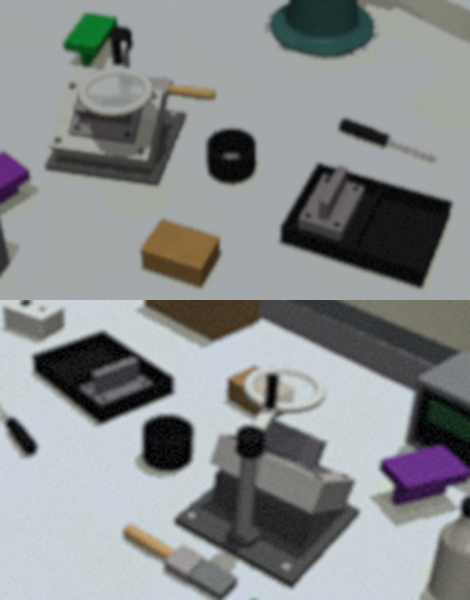

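The crop shows the grey casting in the mould under the lens, with its rib up, so the choice is confirmed. Next I fit the handle, post, slanted face, tray and bay from both views.

```bash
python3 - <<'E'
from h import *
A=[];C=[]
for t in('scene0','side0'):
    c=load(t);p=pts(c);ok=c['z_map']>0
    lum=c['frame'].astype(int)
    for lab,q in((t,ok),):
        P=p[q];L=lum[q]
        m=L.max(1)
        near=(abs(P[:,0]-.48)<.25)&(abs(P[:,1]+.22)<.25)
        h=near&(m<70)&(P[:,2]>.18)&(P[:,2]<.24)
        print(t,'dark high n',h.sum())
        if h.sum():
            Q=P[h]; print(Q[::max(1,len(Q)//14)].round(3).tolist())
        w=near&(m>150)&(P[:,2]>.165)&(P[:,2]<.19); 
        if w.sum(): Q=P[w];print('white ring',w.sum(),Q.min(0).round(3),Q.max(0).round(3), cv2.minEnclosingCircle(Q[:,:2].astype(np.float32)))
        A.append(P[near]);C.append(L[near])
P=np.vstack(A);L=np.vstack(C)
# mould face plane
near=(abs(P[:,0]-.52)<.1)&(abs(P[:,1]+.21)<.12)&(P[:,2]>.03)&(P[:,2]<.15)
Q=P[near]; rng=np.random.default_rng(0); best=(0,)
for i in range(3000):
    a=Q[rng.choice(len(Q),3,False)]; n=np.cross(a[1]-a[0],a[2]-a[0]); l=np.linalg.norm(n)
    if l<1e-6: continue
    n/=l; n*=np.sign(n[2]+1e-9)
    if abs(n[2]-.866)>.07: continue
    k=abs((Q-a[0])@n)<.002
    if k.sum()>best[0]: best=(k.sum(),n,k)
F=Q[best[2]];ctr=F.mean(0);n=np.linalg.svd(F-ctr)[2][2];n*=np.sign(n[2])
print('face n',n.round(3),'tilt',np.degrees(np.arccos(n[2])),'yaw',np.arctan2(n[1],n[0]),ctr.round(3),best[0])
psi=np.arctan2(n[1],n[0]); X=np.array([n[2]*np.cos(psi),n[2]*np.sin(psi),-np.hypot(n[0],n[1])]);Y=np.cross(n,X)
U=np.c_[(Q-ctr)@X,(Q-ctr)@Y,(Q-ctr)@n]
f=abs(U[:,2])<.003
print('face extents',np.percentile(U[f],[0.5,99.5],0).round(4))
r=(U[:,2]>.03)&(U[:,2]<.046)
print('rib top',r.sum(),np.percentile(U[r],[1,50,99],0).round(4))
np.savez('m.npz',ctr=ctr,X=X,Y=Y,n=n)
E
```

```text
scene0 dark high n 104
[[0.414, -0.245, 0.19], [0.417, -0.243, 0.188], [0.411, -0.218, 0.19], [0.423, -0.224, 0.192], [0.429, -0.233, 0.19], [0.43, -0.245, 0.183], [0.428, -0.217, 0.188], [0.491, -0.193, 0.23], [0.497, -0.198, 0.228], [0.494, -0.192, 0.223], [0.5, -0.193, 0.219], [0.495, -0.205, 0.204], [0.504, -0.188, 0.21], [0.495, -0.202, 0.192], [0.5, -0.191, 0.195]]
white ring 389 [ 0.498 -0.226  0.171] [ 0.607 -0.115  0.187] ((0.5498255491256714, -0.16862942278385162), 0.06112198159098625)
side0 dark high n 158
[[0.488, -0.196, 0.232], [0.481, -0.199, 0.226], [0.491, -0.202, 0.217], [0.483, -0.206, 0.211], [0.484, -0.203, 0.199], [0.481, -0.198, 0.188], [0.423, -0.226, 0.19], [0.424, -0.233, 0.19], [0.42, -0.236, 0.19], [0.412, -0.237, 0.191], [0.403, -0.237, 0.191], [0.397, -0.236, 0.191], [0.397, -0.232, 0.185], [0.4, -0.234, 0.181], [0.404, -0.241, 0.18]]
white ring 547 [ 0.405 -0.229  0.175] [ 0.603 -0.116  0.189] ((0.5038744211196899, -0.18781650066375732), 0.10236664861440659)
face n [0.49  0.085 0.867] tilt 29.84484783857118 yaw 0.1720833734225782 [ 0.529 -0.221  0.087] 640
face extents [[-0.0699 -0.0753 -0.003 ]
 [ 0.0594  0.0949  0.003 ]]
rib top 158 [[-0.017  -0.0359  0.0303]
 [-0.011  -0.0018  0.0368]
 [ 0.0065  0.0513  0.0458]]
```

```bash
cat >> h.py <<'E'
def Rz(a): return Ro.from_euler('z',a)
DOWN=lambda yaw: Ro.from_euler('xyz',[np.pi,0,yaw])
def cur():
    s=ctrl.sense(); return s['tcp_pos'],Ro.from_euler('xyz',s['ee_rot']),s
def go(pos,R,base=None):
    p,r,s=cur() if base is None else base
    print('dp',(r.inv().apply(np.array(pos)-p)*1000).round(1).tolist(),'dr',(r.inv()*R).as_rotvec().round(3).tolist())
E
python3 -c "
from h import *
go([.45,-.17,.47],DOWN(.47))"
```

```text
dp [-480.6, -696.2, -65.1] dr [-0.001, 0.003, 2.355]
```

move_arm(
  dp=[
    [-480, -696, -65],
    [-480, -696, -65],
    [-480, -696, -65],
    [-480, -696, -65],
    [-480, -696, -65],
    [-480, -696, -65],
    [-480, -696, -65],
    [-480, -696, -65],
    [-480, -696, -65],
    [-480, -696, -65],
    [-480, -696, -65],
    [-480, -696, -65],
  ],
  dr=[
    [0, 0, 2.35],
    [0, 0, 2.35],
    [0, 0, 2.35],
    [0, 0, 2.35],
    [0, 0, 2.35],
    [0, 0, 2.35],
    [0, 0, 2.35],
    [0, 0, 2.35],
    [0, 0, 2.35],
    [0, 0, 2.35],
    [0, 0, 2.35],
    [0, 0, 2.35],
  ],
  hand=0,
)

```text
time_s: 1.3
tcp_pos: [0.3793, 0.0657, 0.4507]
ee_rot: [3.141, -0.0, 1.019]
ft_force: [1.6, 0.9, -1.9]
width: 0.0424
finger_force: 0.0
```

```bash
python3 -c "
from h import *
print(cur()[2]['joints'].round(3))
go([.45,-.17,.47],DOWN(.47))"
```

```text
[ 0.107 -0.342  2.104  0.     1.379  0.659]
dp [-163.6, 183.8, -19.3] dr [0.0, -0.001, 0.549]
```

move_arm(
  dp=[
    [-164, 184, -19],
    [-164, 184, -19],
    [-164, 184, -19],
    [-164, 184, -19],
    [-164, 184, -19],
    [-164, 184, -19],
    [-164, 184, -19],
  ],
  dr=[
    [0, 0, 0.55],
    [0, 0, 0.55],
    [0, 0, 0.55],
    [0, 0, 0.55],
    [0, 0, 0.55],
    [0, 0, 0.55],
    [0, 0, 0.55],
  ],
)

```text
time_s: 2.0
tcp_pos: [0.4516, -0.169, 0.4689]
ee_rot: [-3.14, 0.001, 0.472]
ft_force: [0.2, 0.0, -0.5]
width: 0.0425
finger_force: 0.0
```

```bash
python3 - <<'E'
from h import *
p,r,s=cur();print(p,s['ee_rot'],s['joints'].round(3))
c=grab('wrist','w1'); print('cam',-np.array(c['R']).T@np.array(c['t']).ravel(),np.array(c['R'])[2])
for X in([.491,-.199,.232],[.418,-.235,.19],[.52,-.21,.12]): print(proj(c,X).round())
E
```

```text
[ 0.45157553 -0.16896888  0.46893145] [-3.13975851e+00  8.93486998e-04  4.72224534e-01] [-0.41  -0.142  1.916  0.     1.37   0.689]
cam [ 0.51131907 -0.13674088  0.43762147] [-0.24136764 -0.12155239 -0.96279109]
[317. 175.]
[302. 246.]
[317. 135.]
```

View pics/w1.png

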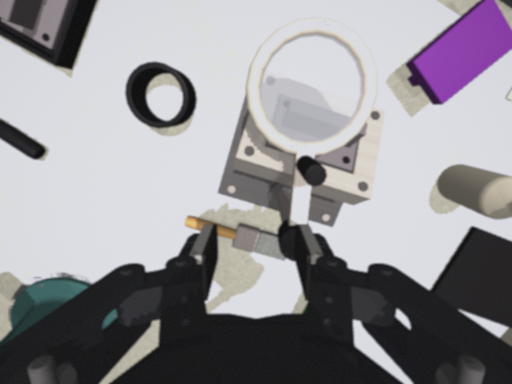

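The wrist view shows the handle at (311,170), the hinge cap at about (290,240), the lens ring centred near (313,86), and the mould's corner screws. I measure those points by ray.

```bash
python3 - <<'E'
from h import *
c=load('w1');p=pts(c);f=c['frame'];m=f.max(2)
# handle: dark pixels z>.18 near (311,170)
k=(m<60)&(p[...,2]>.18)&(p[...,2]<.245);k[:140]=0;k[205:]=0;k[:,:280]=0;k[:,350:]=0
Q=p[k];print('handle',k.sum(),Q.mean(0).round(3),np.percentile(Q,[3,97],0).round(3).tolist())
T=Q[Q[:,2]>.227];print('top',len(T),T.mean(0).round(4))
k=(p[...,2]>.17)&(p[...,2]<.195)&(m>150);k[160:]=0
Q=p[k];(cx,cy),r=cv2.minEnclosingCircle(Q[:,:2].astype(np.float32));print('lens',cx,cy,r,Q[:,2].mean())
k=(p[...,2]>.17)&(p[...,2]<.2);k[:205]=0;k[265:]=0;k[:,:270]=0;k[:,304:]=0;k&=(m<60)
Q=p[k];print('cap',k.sum(),Q.mean(0).round(3),np.percentile(Q,[3,97],0).round(3).tolist())
# base-plate (dark, z~.012) and screws by ray
for n,(u,v),z in(('screwBL',(232,189),.014),('screwBR',(326,217),.014),('faceTL',(248,107),.12),('faceTR',(384,112),.05)):
    print(n,p[v,u].round(4))
E
```

```text
handle 527 [ 0.492 -0.195  0.225] [[0.485, -0.204, 0.196], [0.498, -0.189, 0.233]]
top 359 [ 0.4908 -0.1966  0.2313]
lens 0.5479859113693237 -0.17177845537662506 0.060247063636779785 0.17869523114181132
cap 454 [ 0.416 -0.219  0.187] [[0.403, -0.231, 0.173], [0.429, -0.212, 0.191]]
screwBL [ 0.3891 -0.1559  0.0166]
screwBR [ 0.4163 -0.3128  0.0166]
faceTL [ 0.5117 -0.128   0.1783]
faceTR [ 0.5878 -0.2864  0.0596]
```

```bash
python3 -c "
from h import *
go([.491,-.1965,.40],DOWN(.41));go([.491,-.1965,.362],DOWN(.41))"
```

```text
dp [22.3, 43.6, 68.8] dr [-0.002, 0.001, 0.064]
dp [22.3, 43.7, 106.8] dr [-0.002, 0.001, 0.064]
```

move_arm(
  dp=[
    [15, 30, 15],
    [22, 44, 35],
    [22, 44, 50],
    [22, 44, 75],
    [22, 44, 100],
    [22, 44, 107],
    [22, 44, 107],
  ],
  dr=[
    [0, 0, 0.03],
    [0, 0, 0.06],
    [0, 0, 0.06],
    [0, 0, 0.06],
    [0, 0, 0.06],
    [0, 0, 0.06],
    [0, 0, 0.06],
  ],
)

```text
time_s: 2.75
tcp_pos: [0.4903, -0.1956, 0.3612]
ee_rot: [-3.139, 0.002, 0.417]
ft_force: [1.1, -0.1, 0.7]
width: 0.0428
finger_force: 0.0
```

```bash
cat > arc.py <<'E'
from h import *
import sys
p,r,s=cur(); print(p.round(4),s['ee_rot'].round(3),s['ft_force'].round(1),s['joints'].round(2))
H=np.array([.4175,-.230]);a,b,n=map(float,sys.argv[1:4])
D=[];E=[]
for phi in np.linspace(a,b,int(n)+1)[1:]:
    q=np.r_[H+.08*np.array([np.cos(phi),np.sin(phi)]),.362]
    R=DOWN(.41+.8*(phi-.41))
    D.append((r.inv().apply(q-p)*1000).round().astype(int).tolist());E.append((r.inv()*R).as_rotvec().round(2).tolist())
print(D);print(E)
E
python3 arc.py .41 -.55 12
```

```text
[ 0.4903 -0.1956  0.3612] [-3.139e+00  2.000e-03  4.170e-01] [ 1.1 -0.1  0.7] [-0.43  0.02  1.96  0.    1.16  0.73]
[[-1, 9, -1], [-2, 15, -1], [-3, 21, -1], [-5, 28, -1], [-7, 34, -1], [-10, 39, -1], [-13, 45, -1], [-17, 50, -1], [-21, 55, -1], [-25, 60, -1], [-30, 64, -1], [-35, 68, -1]]
[[-0.0, 0.0, 0.07], [-0.0, 0.0, 0.13], [-0.0, 0.0, 0.2], [-0.0, 0.0, 0.26], [-0.0, 0.0, 0.33], [-0.0, 0.0, 0.39], [-0.0, 0.0, 0.45], [-0.0, 0.0, 0.52], [-0.0, 0.0, 0.58], [-0.0, 0.0, 0.65], [-0.0, 0.0, 0.71], [-0.0, 0.0, 0.77]]
```

move_arm(
  dp=[
    [-1, 8, 0],
    [-2, 15, 0],
    [-3, 21, 0],
    [-5, 28, 0],
    [-7, 34, 0],
    [-10, 39, 0],
    [-13, 45, 0],
    [-17, 50, 0],
    [-21, 55, 0],
    [-25, 60, 0],
    [-30, 64, 0],
    [-35, 68, 0],
  ],
  dr=[
    [0, 0, 0.07],
    [0, 0, 0.13],
    [0, 0, 0.2],
    [0, 0, 0.26],
    [0, 0, 0.33],
    [0, 0, 0.39],
    [0, 0, 0.45],
    [0, 0, 0.52],
    [0, 0, 0.58],
    [0, 0, 0.65],
    [0, 0, 0.71],
    [0, 0, 0.77],
  ],
)

```text
time_s: 3.95
tcp_pos: [0.4881, -0.2726, 0.365]
ee_rot: [-3.139, -0.005, -0.357]
ft_force: [4.0, 3.3, -1.2]
width: 0.0431
finger_force: 2.5
```

```bash
python3 arc.py -.55 -1.5 12
```

```text
[ 0.4881 -0.2726  0.365 ] [-3.139 -0.005 -0.357] [ 4.   3.3 -1.2] [-0.55  0.07  1.9   0.    1.16  1.37]
[[-4, 6, 3], [-6, 12, 3], [-8, 18, 3], [-11, 24, 3], [-15, 29, 3], [-18, 34, 3], [-22, 39, 3], [-27, 44, 3], [-32, 48, 3], [-37, 51, 3], [-42, 55, 3], [-48, 58, 3]]
[[-0.0, -0.01, 0.06], [-0.0, -0.01, 0.13], [-0.0, -0.0, 0.19], [-0.0, -0.0, 0.25], [-0.0, -0.0, 0.32], [-0.0, -0.0, 0.38], [-0.0, -0.0, 0.44], [-0.0, -0.0, 0.51], [-0.0, -0.0, 0.57], [-0.0, -0.0, 0.63], [-0.0, -0.0, 0.7], [-0.0, -0.0, 0.76]]
```

move_arm(
  dp=[
    [-3, 6, 0],
    [-6, 12, 0],
    [-8, 18, 0],
    [-11, 24, 0],
    [-15, 29, 0],
    [-18, 34, 0],
    [-22, 39, 0],
    [-27, 44, 0],
    [-32, 48, 0],
    [-37, 51, 0],
    [-42, 55, 0],
    [-48, 58, 0],
  ],
  dr=[
    [0, 0, 0.06],
    [0, 0, 0.13],
    [0, 0, 0.19],
    [0, 0, 0.25],
    [0, 0, 0.32],
    [0, 0, 0.38],
    [0, 0, 0.44],
    [0, 0, 0.51],
    [0, 0, 0.57],
    [0, 0, 0.63],
    [0, 0, 0.7],
    [0, 0, 0.76],
  ],
)

```text
time_s: 5.15
tcp_pos: [0.423, -0.3111, 0.3657]
ee_rot: [-3.137, -0.006, -1.117]
ft_force: [5.9, -0.5, -0.6]
width: 0.0424
finger_force: 2.3
```

```bash
python3 - <<'E'
from h import *
p,r,s=cur();print(p.round(4),s['ee_rot'].round(3),s['ft_force'].round(1),s['joints'].round(2))
for n in('side','scene'):
    c=grab(n,n+'1');P=pts(c);m=c['frame'].max(2)
    k=(P[...,2]>.172)&(P[...,2]<.19)&(m>130)&(P[...,0]>.36)&(P[...,0]<.65)&(P[...,1]<-.1)&(P[...,1]>-.46)
    Q=P[k];print(n,k.sum(),Q.mean(0).round(3),cv2.minEnclosingCircle(Q[:,:2].astype(np.float32)))
E
```

```text
[ 0.423  -0.3111  0.3657] [-3.137 -0.006 -1.117] [ 5.9 -0.5 -0.6] [-0.68  0.01  1.97  0.    1.16  2.  ]
side 1129 [ 0.446 -0.367  0.179] ((0.43608301877975464, -0.32148629426956177), 0.11012803763151169)
scene 488 [ 0.455 -0.365  0.178] ((0.44497793912887573, -0.337359756231308), 0.0898037701845169)
```

move_arm(
  dp=[
    [-1, 3, 0],
    [-3, 6, 0],
    [-3, 6, 0],
    [2, -4, 0],
    [2, -4, -20],
    [2, -4, -60],
    [2, -4, -100],
    [2, -4, -100],
  ],
  dr=[
    [0, 0, 0],
    [0, 0, 0],
    [0, 0, 0],
    [0, 0, 0],
    [0, 0, 0],
    [0, 0, 0],
    [0, 0, 0],
    [0, 0, 0],
  ],
)

```text
time_s: 6.05
tcp_pos: [0.4274, -0.3121, 0.4687]
ee_rot: [-3.139, -0.008, -1.115]
ft_force: [0.4, -0.6, 0.7]
width: 0.0427
finger_force: 0.0
```

```bash
python3 - <<'E'
from h import *
A=[];L=[]
for n in('side','scene'):
    c=grab(n,n+'2');P=pts(c);ok=(c['z_map']>0);f=c['frame'].max(2)
    k=(P[...,2]>.172)&(P[...,2]<.19)&(f>130)&(P[...,0]>.36)&(P[...,0]<.65)&(P[...,1]<-.29)&(P[...,1]>-.46)
    Q=P[k];print(n,k.sum(),cv2.minEnclosingCircle(Q[:,:2].astype(np.float32)))
    A.append(P[ok]);L.append(np.full(ok.sum(),n=='side'))
P=np.vstack(A);L=np.hstack(L);M=np.load('m.npz')
U=(P-M['ctr'])@np.c_[M['X'],M['Y'],M['n']]
near=(abs(U[:,0])<.08)&(abs(U[:,1])<.1)
for who in(True,False):
    r=near&(L==who)&(U[:,2]>.034)&(U[:,2]<.055); print('rib top',who,r.sum(),np.percentile(U[r],[2,50,98],0).round(4).tolist())
    g=near&(L==who)&(abs(U[:,2])<.003);print(' face',g.sum(),np.percentile(U[g],[.5,99.5],0).round(4).tolist(),U[g,2].mean())
E
```

```text
side 1104 ((0.430594265460968, -0.3613877296447754), 0.07218848168849945)
scene 451 ((0.4393887519836426, -0.35973697900772095), 0.07074334472417831)
rib top True 64 [[-0.0162, -0.0348, 0.0344], [-0.0119, 0.0185, 0.039], [-0.0003, 0.052, 0.0417]]
 face 19 [[-0.0694, 0.0673, -0.0026], [-0.0345, 0.0954, 0.0021]] -0.0005264083304400213
rib top False 120 [[-0.0108, -0.0344, 0.0344], [-0.0018, 0.01, 0.0401], [0.0066, 0.0525, 0.0459]]
 face 796 [[-0.0649, -0.0742, -0.003], [0.0595, 0.0941, 0.0029]] -0.0002827727254472379
```

move_arm(
  dp=[
    [-10, 40, -5],
    [-20, 80, -10],
    [-40, 130, -20],
    [-47, 160, -20],
    [-47, 160, -20],
    [-47, 160, -20],
    [-47, 160, -20],
    [-47, 160, -20],
    [-47, 160, -20],
    [-47, 160, -20],
    [-47, 160, -20],
    [-47, 160, -20],
  ],
  dr=[
    [0, 0, -0.15],
    [0, 0, -0.3],
    [0, 0, -0.45],
    [0, 0, -0.6],
    [0, 0, -0.75],
    [0, 0, -0.9],
    [0, 0, -1.05],
    [0, 0, -1.2],
    [0, 0, -1.35],
    [0, 0, -1.5],
    [0, 0, -1.65],
    [0, 0, -1.75],
  ],
)

```text
time_s: 7.35
tcp_pos: [0.2614, -0.339, 0.4798]
ee_rot: [-3.136, 0.0, 0.64]
ft_force: [-0.0, -0.4, 0.8]
width: 0.0425
finger_force: 0.0
```

```bash
cat >> h.py <<'E'
def cast_R(M): return Ro.from_matrix(np.c_[M['Y'],M['X'],-M['n']])
def cast_p(M,x,y,z): return M['ctr']+x*M['X']+y*M['Y']+z*M['n']   # grasp point -> TCP: z+0.155
E
python3 - <<'E'
from h import *
M=np.load('m.npz');print(cur()[0],cur()[2]['joints'].round(2),cast_p(M,-.0045,.009,.026+.155+.13))
go(cast_p(M,-.0045,.009,.026+.155+.13),cast_R(M))
E
```

```text
[ 0.26140603 -0.33903876  0.47982385] [-0.97 -0.26  1.99 -0.    1.41 -0.04] [ 0.67644883 -0.18583259  0.35947123]
dp [424.4, 125.8, 119.5] dr [0.461, -0.29, -1.075]
```

move_arm(
  dp=[
    [48, 13, -10],
    [96, 28, -10],
    [144, 42, -10],
    [192, 56, -10],
    [240, 70, -10],
    [288, 84, -10],
    [336, 98, 0],
    [384, 112, 10],
    [424, 126, 40],
    [424, 126, 80],
    [424, 126, 110],
    [424, 126, 119],
  ],
  dr=[
    [0, 0, -0.1],
    [0, 0, -0.22],
    [0, 0, -0.35],
    [0, 0, -0.48],
    [0, 0, -0.6],
    [0.08, -0.05, -0.75],
    [0.16, -0.1, -0.9],
    [0.25, -0.16, -1.0],
    [0.33, -0.21, -1.07],
    [0.4, -0.25, -1.07],
    [0.46, -0.29, -1.07],
    [0.46, -0.29, -1.07],
  ],
  hand=0.4,
)

```text
time_s: 8.55
tcp_pos: [0.6769, -0.1881, 0.3538]
ee_rot: [-2.61, 0.001, 1.734]
ft_force: [0.2, 0.7, -0.2]
width: 0.0597
finger_force: 0.0
```

```bash
python3 - <<'E'
from h import *
M=np.load('m.npz');print(cur()[0],cur()[2]['joints'].round(2),cur()[2]['width'])
go(cast_p(M,-.0045,.009,.026+.155+.13),cast_R(M))
c=grab('wrist','w2')
for y in(-.045,.045): print(proj(c,cast_p(M,-.0045,.009+y,.042)).round())
E
```

```text
[ 0.6769179  -0.18807689  0.35381352] [-0.26  0.51  1.41 -0.21  1.71 -0.4 ] 0.05973969012754661
dp [2.3, -3.0, -4.8] dr [-0.011, -0.003, -0.008]
[257. 240.]
[256. 141.]
```

View pics/w2.png

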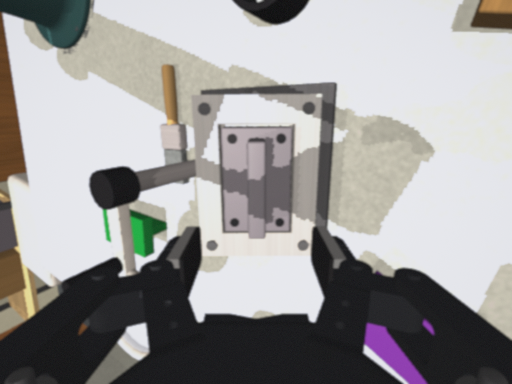

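The wrist view shows the rib at columns 247–267, rows 138–238, squarely between the fingers. My prediction was column 257, rows 141–240. I refine with this view's depth.

```bash
python3 - <<'E'
from h import *
M=dict(np.load('m.npz'));c=load('w2');P=pts(c);W=np.c_[M['X'],M['Y'],M['n']];U=(P-M['ctr'])@W
near=(abs(U[...,0]+.004)<.07)&(abs(U[...,1]-.009)<.09)&(c['z_map']>0)
f=near&(abs(U[...,2])<.006)
Q=P[f];ct=Q.mean(0);n=np.linalg.svd(Q-ct,full_matrices=False)[2][2];n*=np.sign(n[2]);print('face',f.sum(),'tilt',np.degrees(np.arccos(n[2])),'yaw',np.arctan2(n[1],n[0]),'offset mm',U[f][:,2].mean()*1e3)
r=near&(U[...,2]>.034)&(U[...,2]<.05)
V=U[r];print('rib',r.sum(),np.percentile(V,[1,50,99],0).round(4).tolist())
rect=cv2.minAreaRect((V[:,:2]*1000).astype(np.float32));print(rect)
g=near&(abs(U[...,2]-.002)<.006)&(c['frame'].max(2)<185)
rect=cv2.minAreaRect((U[f][:,:2]*1000).astype(np.float32));print('face rect',rect)
E
```

```text
face 16994 tilt 30.030282309790394 yaw 0.17178205728721066 offset mm -0.7504953275896298
rib 1723 [[-0.0127, -0.0344, 0.0384], [-0.005, 0.0124, 0.0405], [0.0023, 0.053, 0.0421]]
((-5.312303066253662, 8.883831024169922), (89.56561279296875, 15.309381484985352), 89.99060821533203)
face rect ((-5.190223693847656, 8.780036926269531), (170.24034118652344, 124.6402816772461), 89.91830444335938)
```

```bash
python3 - <<'E'
from h import *
M=np.load('m.npz')
print(cur()[0]);go(cast_p(M,-.0053,.0089,.180+.05),cast_R(M))
E
```

```text
[ 0.67682313 -0.18854808  0.35538498]
dp [2.4, -2.2, 77.4] dr [-0.007, -0.003, -0.01]
```

move_arm(
  dp=[
    [1, -1, 15],
    [2, -2, 40],
    [2, -2, 65],
    [2, -2, 77],
    [2, -2, 77],
    [2, -2, 77],
  ],
  dr=[
    [0, 0, 0],
    [-0.007, -0.003, -0.01],
    [-0.007, -0.003, -0.01],
    [-0.007, -0.003, -0.01],
    [-0.007, -0.003, -0.01],
    [-0.007, -0.003, -0.01],
  ],
)

```text
time_s: 9.2
tcp_pos: [0.6386, -0.1947, 0.2994]
ee_rot: [-2.633, 0.006, 1.742]
ft_force: [0.5, -0.5, 0.4]
width: 0.0598
finger_force: 0.0
```

```bash
python3 - <<'E'
from h import *
M=np.load('m.npz')
print(cur()[0]);go(cast_p(M,-.0053,.0089,.180),cast_R(M))
E
```

```text
[ 0.63857739 -0.19468139  0.29936503]
dp [2.4, 2.2, 59.6] dr [0.013, 0.005, -0.004]
```

move_arm(
  dp=[
    [1, 1, 12],
    [2, 2, 25],
    [2, 2, 35],
    [2, 2, 42],
    [2, 2, 45],
    [2, 2, 45],
    [2, 2, 45],
  ],
  dr=[
    [0, 0, 0],
    [0.01, 0.004, 0],
    [0.01, 0.004, 0],
    [0.01, 0.004, 0],
    [0.01, 0.004, 0],
    [0.01, 0.004, 0],
    [0.01, 0.004, 0],
  ],
)

```text
time_s: 9.9
tcp_pos: [0.6182, -0.1961, 0.2577]
ee_rot: [-2.622, 0.002, 1.74]
ft_force: [0.4, -0.4, 0.3]
width: 0.0598
finger_force: 0.0
```

```bash
python3 - <<'E'
from h import *
M=np.load('m.npz')
print(cur()[0]);go(cast_p(M,-.0053,.0089,.180),cast_R(M))
E
```

```text
[ 0.6181931  -0.1960786   0.25773992]
dp [0.0, -0.1, 13.3] dr [0.001, 0.0, -0.003]
```

move_arm(
  dp=[
    [0, 0, 5],
    [0, 0, 10],
    [0, 0, 13],
    [0, 0, 13],
    [0, 0, 13],
  ],
  dr=[
    [0, 0, 0],
    [0, 0, 0],
    [0, 0, 0],
    [0, 0, 0],
    [0, 0, 0],
  ],
)

```text
time_s: 10.4
tcp_pos: [0.6115, -0.1971, 0.2461]
ee_rot: [-2.621, 0.001, 1.741]
ft_force: [0.5, 0.9, 0.0]
width: 0.06
finger_force: 0.0
```

```bash
python3 - <<'E'
from h import *
M=np.load('m.npz')
print(cur()[0],cur()[2]['ft_force']);go(cast_p(M,-.0053,.0089,.180),cast_R(M))
E
```

```text
[ 0.61154299 -0.19711252  0.24608238] [0.52433627 0.90683084 0.0389436 ]
dp [-0.1, -0.1, -0.1] dr [0.0, 0.0, -0.003]
```

move_arm(
  dp=[
    [0, 0, 0],
    [0, 0, 0],
    [0, 0, 0],
    [0, 0, 0],
    [0, 0, 0],
    [0, 0, 0],
  ],
  dr=[
    [0, 0, 0],
    [0, 0, 0],
    [0, 0, 0],
    [0, 0, 0],
    [0, 0, 0],
    [0, 0, 0],
  ],
  hand=-1,
  grip_force=35,
)

```text
time_s: 11.0
tcp_pos: [0.6119, -0.1971, 0.2463]
ee_rot: [-2.622, 0.002, 1.741]
ft_force: [2.2, 0.0, -0.0]
width: 0.0157
finger_force: 38.5
```

move_arm(
  dp=[
    [0, 0, -2],
    [0, 0, -5],
    [0, 0, -10],
    [0, 0, -16],
    [0, 0, -23],
    [0, 0, -30],
    [0, 0, -40],
    [0, 0, -52],
    [0, 0, -65],
    [0, 0, -75],
    [0, 0, -80],
    [0, 0, -80],
  ],
  dr=[
    [0, 0, 0],
    [0, 0, 0],
    [0, 0, 0],
    [0, 0, 0],
    [0, 0, 0],
    [0, 0, 0],
    [0, 0, 0],
    [0, 0, 0],
    [0, 0, 0],
    [0, 0, 0],
    [0, 0, 0],
    [0, 0, 0],
  ],
)

```text
time_s: 12.2
tcp_pos: [0.6515, -0.1902, 0.3167]
ee_rot: [-2.623, 0.002, 1.741]
ft_force: [-1.0, -1.0, -2.8]
width: 0.0152
finger_force: 38.1
```

```bash
python3 - <<'E'
from h import *
p,r,s=cur();print(p,s['ft_force'],s['width'],s['finger_force'],s['joints'].round(2))
# tray: black, from initial scene + wrist w1/side
for t in('scene0','side0'):
    c=load(t);P=pts(c);m=c['frame'].max(2);ok=(c['z_map']>0)
    near=ok&(abs(P[...,0]-.53)<.2)&(abs(P[...,1]-.22)<.16)
    rim=near&(P[...,2]>.031)&(P[...,2]<.041)&(m<70)
    fl=near&(P[...,2]>.0)&(P[...,2]<.012)&(m<60)
    Q=P[rim];print(t,'rim',rim.sum(),Q[:,2].mean(),cv2.minAreaRect((Q[:,:2]*1000).astype(np.float32)))
    Q=P[fl];print('floor',fl.sum(),Q[:,2].mean() if len(Q) else 0)
    rb=near&(P[...,2]>.058)&(P[...,2]<.075); Q=P[rb];print('fin rib',rb.sum(),Q[:,2].mean(),cv2.minAreaRect((Q[:,:2]*1000).astype(np.float32)))
E
```

```text
[ 0.65150091 -0.1902368   0.31674672] [-1.00912693 -0.95154962 -2.80116069] 0.015237767708262764 38.08136701583862 [-0.27  0.49  1.5  -0.21  1.62 -0.39]
scene0 rim 397 0.03467228073957255 ((532.0632934570312, 243.2601318359375), (223.91220092773438, 165.1397705078125), 87.1480484008789)
floor 1155 0.006024710324295142
fin rib 111 0.06627954403819931 ((514.954345703125, 182.19088745117188), (17.0142822265625, 93.91273498535156), 87.05474853515625)
side0 rim 258 0.03484184388043767 ((524.4463500976562, 238.94125366210938), (225.353515625, 160.9199981689453), 86.85311889648438)
floor 400 0.007315274997794896
fin rib 99 0.06560660237425393 ((513.1053466796875, 181.13919067382812), (22.98508071899414, 90.6412124633789), 86.37176513671875)
```

```bash
cat > way.py <<'E'
from h import *
from scipy.spatial.transform import Slerp
p,r,s=cur();print(p.round(4),s['ee_rot'].round(3))
T=DOWN(np.pi-.053); S=Slerp([0,1],Ro.concatenate([r,T]))
def rows(ws):
    D=[];E=[]
    for q,f in ws:
        D.append((r.inv().apply(np.array(q)-p)*1000).round().astype(int).tolist());E.append((r.inv()*S(f)).as_rotvec().round(2).tolist())
    print(D);print(E)
E
python3 - <<'E'
from way import *
a=p+[0,0,.09];ws=[(p+[0,0,.02],0),(p+[0,0,.05],0),(p+[0,.01,.08],0)]
b=np.array([.55,.23,.40])
for f in np.linspace(0,1,19)[1:]: ws.append((a+(b-a)*f,min(1,f*1.0)))
rows(ws[:12]);
E
```

```text
[ 0.6515 -0.1902  0.3167] [-2.623e+00  2.000e-03  1.741e+00]
[[0, -10, -17], [0, -25, -43], [10, -38, -70], [24, -46, -77], [48, -47, -76], [72, -48, -75], [96, -50, -74], [120, -51, -73], [144, -52, -72], [168, -53, -71], [192, -55, -70], [215, -56, -68]]
[[0.0, 0.0, -0.0], [0.0, 0.0, -0.0], [0.0, 0.0, -0.0], [-0.02, -0.02, -0.07], [-0.05, -0.04, -0.15], [-0.07, -0.06, -0.22], [-0.1, -0.08, -0.29], [-0.12, -0.1, -0.37], [-0.15, -0.12, -0.44], [-0.17, -0.14, -0.51], [-0.19, -0.15, -0.58], [-0.22, -0.17, -0.66]]
```

move_arm(
  dp=[
    [0, -10, -17],
    [0, -25, -43],
    [10, -38, -70],
    [24, -46, -77],
    [48, -47, -76],
    [72, -48, -75],
    [96, -50, -74],
    [120, -51, -73],
    [144, -52, -72],
    [168, -53, -71],
    [192, -55, -70],
    [215, -56, -68],
  ],
  dr=[
    [0, 0, 0],
    [0, 0, 0],
    [0, 0, 0],
    [-0.02, -0.02, -0.07],
    [-0.05, -0.04, -0.15],
    [-0.07, -0.06, -0.22],
    [-0.1, -0.08, -0.29],
    [-0.12, -0.1, -0.37],
    [-0.15, -0.12, -0.44],
    [-0.17, -0.14, -0.51],
    [-0.19, -0.15, -0.58],
    [-0.22, -0.17, -0.66],
  ],
)

```text
time_s: 13.4
tcp_pos: [0.5991, 0.0201, 0.4014]
ee_rot: [-2.883, -0.097, 2.418]
ft_force: [0.5, 0.4, -2.5]
width: 0.0154
finger_force: 38.0
```

```bash
python3 - <<'E'
from way import *
b=np.array([.531,.296,.37]);N=12
rows([(p+(b-p)*min(1,f),min(1,f)) for f in np.arange(1,13)/11])
print(s['width'],s['joints'].round(2))
E
```

```text
[0.5991 0.0201 0.4014] [-2.883 -0.097  2.418]
[[21, 15, 1], [42, 31, 2], [63, 46, 3], [84, 62, 4], [104, 77, 5], [125, 93, 6], [146, 108, 7], [167, 124, 8], [188, 139, 9], [209, 155, 10], [230, 170, 11], [230, 170, 11]]
[[-0.02, -0.02, -0.06], [-0.04, -0.03, -0.12], [-0.06, -0.05, -0.18], [-0.08, -0.07, -0.24], [-0.1, -0.08, -0.3], [-0.12, -0.1, -0.36], [-0.14, -0.11, -0.42], [-0.16, -0.13, -0.48], [-0.18, -0.15, -0.54], [-0.2, -0.16, -0.59], [-0.22, -0.18, -0.65], [-0.22, -0.18, -0.65]]
0.01535540160601868 [ 0.03  0.21  1.69 -0.12  1.49 -0.81]
```

move_arm(
  dp=[
    [21, 15, 1],
    [42, 31, 2],
    [63, 46, 3],
    [84, 62, 4],
    [104, 77, 5],
    [125, 93, 6],
    [146, 108, 7],
    [167, 124, 8],
    [188, 139, 9],
    [209, 155, 10],
    [230, 170, 11],
    [230, 170, 11],
  ],
  dr=[
    [-0.02, -0.02, -0.06],
    [-0.04, -0.03, -0.12],
    [-0.06, -0.05, -0.18],
    [-0.08, -0.07, -0.24],
    [-0.1, -0.08, -0.3],
    [-0.12, -0.1, -0.36],
    [-0.14, -0.11, -0.42],
    [-0.16, -0.13, -0.48],
    [-0.18, -0.15, -0.54],
    [-0.2, -0.16, -0.59],
    [-0.22, -0.18, -0.65],
    [-0.22, -0.18, -0.65],
  ],
)

```text
time_s: 14.6
tcp_pos: [0.5306, 0.2975, 0.3689]
ee_rot: [3.14, 0.001, 3.085]
ft_force: [0.4, -1.0, -3.0]
width: 0.0159
finger_force: 38.0
```

```bash
python3 - <<'E'
from h import *
p,r,s=cur();print(p,s['ee_rot'],s['width'])
c=grab('wrist','w3');P=pts(c);m=c['frame'].max(2);ok=c['z_map']>0
rim=ok&(m<75)&(P[...,2]>.031)&(P[...,2]<.041)&(abs(P[...,0]-.53)<.2)&(abs(P[...,1]-.24)<.17)
Q=P[rim];print('rim',rim.sum(),Q[:,2].mean(),cv2.minAreaRect((Q[:,:2]*1000).astype(np.float32)))
for t in 'scene','side': grab(t,t+'3')
# casting underside in scene/side: points below grasp
for t in 'scene3','side3':
    c=load(t);P=pts(c);k=(c['z_map']>0)&(abs(P[...,0]-p[0])<.08)&(abs(P[...,1]-p[1])<.08)&(P[...,2]>.1)&(P[...,2]<.192)
    Q=P[k];print(t,k.sum(),'zmin',np.percentile(Q[:,2],[.5,2]),cv2.minAreaRect((Q[:,:2]*1000).astype(np.float32)))
E
```

```text
[0.5306176  0.29746609 0.36885433] [3.13982907e+00 7.18751414e-04 3.08509777e+00] 0.015854739455278096
rim 2611 0.0351600071510909 ((527.2926025390625, 241.2953643798828), (223.15313720703125, 159.30136108398438), 87.48159790039062)
scene3 434 zmin [0.1676117  0.16926373] ((536.1591186523438, 297.8103332519531), (70.4789810180664, 111.65431213378906), 86.17607116699219)
side3 259 zmin [0.16874835 0.17001796] ((532.2122802734375, 294.79058837890625), (74.41150665283203, 115.44634246826172), 85.64952087402344)
```

View pics/w3.png

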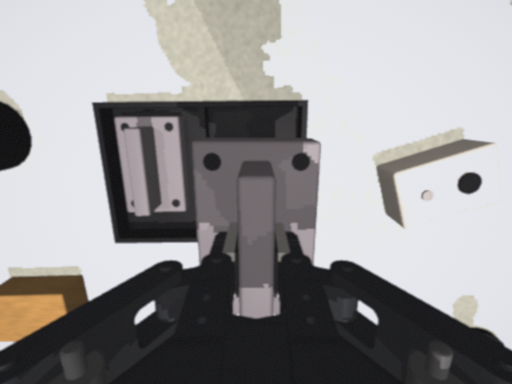

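The view shows the casting held level over the empty right bay, with the finished casting clear at (150,165). The measured underside is at z ≈ 0.168 m and the bay floor at 0.006 m, so I lower about 162 mm.

move_arm(
  dp=[
    [0, 0, 12],
    [0, 0, 35],
    [0, 0, 62],
    [0, 0, 90],
    [0, 0, 115],
    [0, 0, 132],
    [0, 0, 142],
    [0, 0, 149],
    [0, 0, 153],
    [0, 0, 156],
    [0, 0, 156],
    [0, 0, 156],
  ],
  dr=[
    [0, 0, 0],
    [0, 0, 0],
    [0, 0, 0],
    [0, 0, 0],
    [0, 0, 0],
    [0, 0, 0],
    [0, 0, 0],
    [0, 0, 0],
    [0, 0, 0],
    [0, 0, 0],
    [0, 0, 0],
    [0, 0, 0],
  ],
)

```text
time_s: 15.95
tcp_pos: [0.5332, 0.296, 0.215]
ee_rot: [3.139, 0.005, 3.082]
ft_force: [0.3, 0.1, -2.3]
width: 0.0155
finger_force: 38.0
```

move_arm(
  dp=[
    [0, 0, 1.5],
    [0, 0, 3],
    [0, 0, 4.5],
    [0, 0, 4.5],
  ],
  dr=[
    [0, 0, 0],
    [0, 0, 0],
    [0, 0, 0],
    [0, 0, 0],
  ],
)

```text
time_s: 16.35
tcp_pos: [0.5327, 0.2958, 0.2093]
ee_rot: [3.14, 0.003, 3.082]
ft_force: [-0.1, -0.0, -2.2]
width: 0.0156
finger_force: 38.0
```

move_arm(
  dp=[
    [0, 0, 1],
    [0, 0, 2],
    [0, 0, 3],
    [0, 0, 3.5],
    [0, 0, 3.5],
  ],
  dr=[
    [0, 0, 0],
    [0, 0, 0],
    [0, 0, 0],
    [0, 0, 0],
    [0, 0, 0],
  ],
)

```text
time_s: 16.85
tcp_pos: [0.533, 0.2959, 0.2069]
ee_rot: [3.14, 0.004, 3.082]
ft_force: [-2.5, -1.5, 4.6]
width: 0.0155
finger_force: 39.0
```

move_arm(
  dp=[
    [0, 0, 0],
    [0, 0, 0],
    [0, 0, 0],
    [0, 0, 0],
    [0, 0, 0],
  ],
  dr=[
    [0, 0, 0],
    [0, 0, 0],
    [0, 0, 0],
    [0, 0, 0],
    [0, 0, 0],
  ],
  hand=-0.1,
)

```text
time_s: 17.35
tcp_pos: [0.5329, 0.2958, 0.206]
ee_rot: [3.14, 0.003, 3.081]
ft_force: [-0.3, 0.0, 0.1]
width: 0.0384
finger_force: 0.0
```

move_arm(
  dp=[
    [0, 0, -3],
    [0, 0, -10],
    [0, 0, -25],
    [0, 0, -50],
    [0, 0, -90],
    [0, 0, -130],
    [0, 0, -160],
    [0, 0, -160],
    [0, 0, -160],
  ],
  dr=[
    [0, 0, 0],
    [0, 0, 0],
    [0, 0, 0],
    [0, 0, 0],
    [0, 0, 0],
    [0, 0, 0],
    [0, 0, 0],
    [0, 0, 0],
    [0, 0, 0],
  ],
)

```text
time_s: 18.25
tcp_pos: [0.5326, 0.2957, 0.3687]
ee_rot: [3.138, 0.007, 3.081]
ft_force: [0.7, -0.1, 0.1]
width: 0.0387
finger_force: 0.0
```

```bash
python3 - <<'E'
from h import *
c=grab('wrist','w4');P=pts(c);ok=c['z_map']>0
k=ok&(P[...,2]>.060)&(P[...,2]<.075)&(abs(P[...,0]-.53)<.09)
for lo,hi in((.13,.24),(.25,.35)):
    Q=P[k&(P[...,1]>lo)&(P[...,1]<hi)];print('rib',len(Q),Q[:,2].mean(),cv2.minAreaRect((Q[:,:2]*1000).astype(np.float32)))
Q=P[ok&(P[...,2]>.022)&(P[...,2]<.034)&(abs(P[...,0]-.53)<.06)&(abs(P[...,1]-.297)<.033)];A=np.linalg.svd(Q-Q.mean(0),full_matrices=False)[2][2];print('base top',len(Q),Q.mean(0),A)
for n in('scene','side'):
    c=grab(n,n+'4');P=pts(c);f=c['frame'].max(2)
    k=(P[...,2]>.172)&(P[...,2]<.19)&(f>130)&(P[...,0]>.36)&(P[...,0]<.65)&(P[...,1]<-.29)&(P[...,1]>-.46);Q=P[k];print(n,'lens',cv2.minEnclosingCircle(Q[:,:2].astype(np.float32)))
E
```

```text
rib 1618 0.06684999403641854 ((514.1973876953125, 180.7377471923828), (16.521772384643555, 89.71255493164062), 86.93684387207031)
rib 1344 0.06736745613132773 ((533.7546997070312, 296.8873596191406), (15.954435348510742, 89.45458221435547), 86.10028839111328)
base top 4071 [0.52940965 0.29713161 0.0275145 ] [-3.79439400e-04  5.50201888e-04  9.99999777e-01]
scene lens ((0.43682146072387695, -0.3604801893234253), 0.0699051171541214)
side lens ((0.43130579590797424, -0.3608776032924652), 0.07191918790340424)
```

View pics/scene4.png

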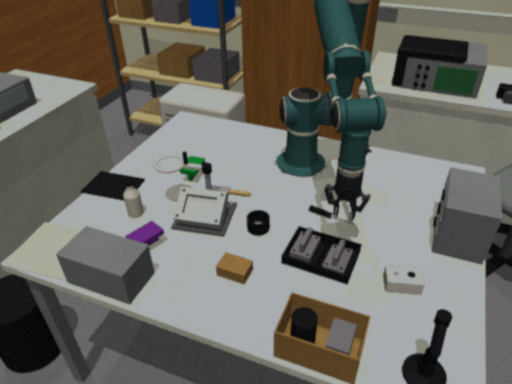

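The scene shows both castings in the tray at (306,243) and (341,257), the mould empty at (203,208), and the magnifier swung aside at (170,165). The casting is flat and within 5 mm of the bay centre, and the finished casting has not moved.

```bash
python3 -c "
from rig import ctrl
print(ctrl.hand_in())"
```

```text
the job is handed in; nothing more can be done
None
```

I handed the job in at about 18 s: the magnifier is swung aside, the casting lies flat with its rib up within 5 mm of the empty bay's centre, and the finished casting has not moved; the hand-in gave no verdict.

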